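# Dispense a spacer from numbered pocket 4

## Task

Stand the small handled tray on the bench under the front of the parts dispenser, then turn the dispenser's knob until the number 4 stands in the middle of its window, so that the brass spacer in that pocket drops onto the pan below, and let go. Then push the side lever all the way over to tip the spacer out into the tray, and finally carry the tray with the spacer in it to the dark rubber mat, stand it upright on the mat and let go. Leave the dial showing 4 and do not push the metal spool and the small amber jar about.

Things in the scene. Friction and masses are not known exactly. Their poses are not given: they have to be found in the camera images.
- dispenser: Grey parts dispenser fixed to the bench; origin at bench level under the axis of its upright knob. Its square head (132 x 132 mm, 100 to 131 mm high) stands on a column that fills only its rear part (y -66 to +2 mm): a tray passes under the front (+y), free up to 38 mm high. The window is in the head's top at +x, the pan hangs under the front, the lever stands beside its -x side.
- window (a point): centre of the small window (26 mm along the dispenser's x, 24 mm along its y), 42 mm from the knob's axis along the dispenser's +x, 131 mm high; it shows one numeral of the wheel below it
- numeral4 (a point): centre of the numeral 4 on the wheel, 42 mm from the knob's axis; it should lie right under the point window. The wheel has 8 pockets and black numerals 0 to 7, 18 mm high, 45 degrees apart, counting up counter-clockwise seen from above; it turns endlessly both ways. Only pocket 4 is loaded
- knob_bar (a point): on the knob's axis, at the height to grip (161 mm): the knob is an upright black bar 56 mm long, 12 mm thick, from 141 to 175 mm high, turning with the wheel; its own x axis runs along the bar and points to numeral 4. It turns with about 0.06 N m of friction and stays where it is left
- pocket4 (a point): centre of the underside of pocket 4 on the wheel, 45 mm from the knob's axis
- drop_hole (a point): centre of the 32 mm drop hole in the wheel's floor, 105 mm high, 45 mm from the knob's axis along the dispenser's +y; pocket 4 is over it when numeral 4 is in the window, and the spacer then falls onto the pan
- tray_place (a point): the spot on the bench, 70 mm from the knob's axis along the dispenser's +y, where the centre of the tray's floor should stand (within 15 mm); the tray's handle then points away from the dispenser along +y
- pan (a joint): steel tipping pan, rad: 0 at rest (tilted back, holds the spacer), 1.2 fully tipped: the spacer slides off towards the dispenser's +y into a tray standing at tray_place. Axle along the dispenser's x at y 45 mm, 66 mm high. It stays where it is left (friction about 0.09 N m)
- lever_tip (a point): centre of the black 18 mm ball at the end of the pan's lever, a 10 mm bar reaching 100 mm from the axle, in the plane x = -100 mm of the dispenser, 34 mm clear of its side. At rest it leans to -y: ball at y -11 mm, 149 mm high; pushed over towards the dispenser's +y it passes upright (166 mm high) and ends at y 101 mm, 149 mm high
- spacer_center (a point): centre of the brass spacer, a plain squat cylinder 16 mm across and 12 mm high, 20 g; at the start it is hidden in pocket 4
- tray_in (a point): centre of the tray's inner floor (3 mm above its underside). Grey plastic tray, outside 62 mm (its x) by 80 mm (its y), 28 mm high, walls 3 mm, 120 g, loose; its handle is at its +y end
- tray_handle (a point): point to grip on the tray's handle, an upright fin 12 mm thick (tray's x), 34 mm long (tray's y), from the bench to 50 mm high; this point lies on its middle, 34 mm above the tray's underside and 57 mm along +y from the tray's centre
- mat: dark rubber mat fixed on the bench, 140 mm (x) by 180 mm (y), 3 mm thick, origin at the centre of its underside
- spool: bystander: metal spool, 54 mm across, 38 mm high, origin under its centre
- jar: bystander: small amber jar, 40 mm across, 60 mm high, origin under its centre
Things that resemble listed ones, but are neither listed nor needed, are in the scene too. What is shaped like the part that bears tray_in but green or purple is not meant.

How it is judged:
On the way, in this order (a step that is already met when the one before it is completed fails the run):
1. the tray stands on the bench under the front of the dispenser and is let go (horizontal distance between tray_in and tray_place below 0.02 m and height (world z) of tray_in below 0.007 m and angle between tray_in's own z axis and vertical below 0.06 rad and contact force between the fingers and tray below 0.3 N), for 0.2 s.
2. 4 stands in the window, the spacer has dropped onto the pan, and the knob is let go (horizontal distance between numeral4 and window below 0.005 m and z of spacer_center in the frame of dispenser between 0.045 and 0.097 m and value of joint pan below 0.2 rad and contact force between the fingers and wheel below 0.3 N), for 0.2 s.
3. the pan is tipped over and the spacer lies in the tray (value of joint pan above 1 rad and z of spacer_center in the frame of tray_in below 0.02 m and horizontal distance between spacer_center and tray_in below 0.048 m and horizontal distance between tray_in and tray_place below 0.04 m), for 0.2 s.
At the end, for the whole second after the job is handed in: The tray stands upright (within 0.06 rad), at rest and released on the mat, with its floor centre within 60 mm (mat x) and 80 mm (mat y) of the mat's centre and its handle over the mat; the spacer lies inside the tray; the numeral 4 is within 5 mm of the window's centre (x of tray_in in the frame of mat between -0.06 and 0.06 m and y of tray_in in the frame of mat between -0.08 and 0.08 m and x of tray_handle in the frame of mat between -0.07 and 0.07 m and y of tray_handle in the frame of mat between -0.09 and 0.09 m and height (world z) of tray_in below 0.01 m and angle between tray_in's own z axis and vertical below 0.06 rad and linear speed of tray below 0.02 m/s and z of spacer_center in the frame of tray_in below 0.02 m and horizontal distance between spacer_center and tray_in below 0.048 m and horizontal distance between numeral4 and window below 0.005 m); the robot touches nothing.
It fails at once if the spool or the jar is pushed more than 30 mm (distance of any of spool, jar from where it was at the start of the episode above 0.03 m).
It also fails if it takes over 72 s, if anything falls off the work surface, if the arm or the gripper's body presses on something with over 40 N, if the wrist force passes 120 N, or if a joint passes its speed limit or range.

## Robot

A 7-joint arm with a two-finger parallel gripper is mounted at the origin on the work surface. World frame = base frame: x ahead of the robot, y to its left, z up, the work surface at z = 0. Lengths are in m, angles in rad, forces in N, time in s.
With the tool pointing down it reaches from about 0.4 to 0.875 m from the base axis. Payload 19.3 kg.
Tool frame: the origin (TCP) lies at the very end of the fingers, on their centre line; the grasp point (between the pads) lies manip.hold_point_z behind it (manip.hold_point_z is the distance from the TCP to the grasp point, in m); z points along the fingers, x is the direction in which the jaws open and shut, and the axes are right-handed (so a half turn about z gives the same grasp; the last joint's range is limited). The gripper opens to 85 mm and grips with 20 to 120 N. Pads are 22 mm wide; open, the fingers measure 114 mm over their backs; the gripper's body (76 mm by 85 mm) begins 54 mm behind the grasp point. The pads swing forward as they close: fully open they stand 13 mm farther back than shut.
Start: joints at [1.269, 0.521, -0.036, 1.599, 0.021, 1.021, -0.113], TCP at [0.144, -0.608, 0.231] pointing down, gripper open.
Joint ranges: [-2.91, 2.91], [-0.3, 2.13], [-1.5, 1.42], [0.17, 2.43], [-1.26, 4.41], [0.16, 1.93], [-2.52, 2.52]. Speed limits (rad/s): [1.89, 1.89, 2.39, 2.39, 3.01, 3.01, 3.01].

## Interface

Orientations are given as a rotation vector (axis times angle).
In Python, from bench import manip gives the robot as it stands.
- The arm moves only by the tool play_rows, never from a script. Its argument "targets" is a list that holds one entry, the list of rows, each a list of 7 numbers: the shift along the tool's x, y, z in mm, then the turn, a rotation vector about the tool's x, y, z in rad, then the finger opening in mm, from 0 to 85.4. In form: [[[x, y, z, rx, ry, rz, jaw], ...]]. A call has 1 to 20 rows; each row is the pose to reach, as a shift and turn from the pose commanded when the call began, along the tool's axes at that moment; what a row does not reach only later rows make up. A row lasts 1/10 s, in which the tool goes at most 50 mm and 8.59 degrees, less where a joint would pass 70% of its speed; a pose out of reach is approached as far as the arm can. A call with a gripper value outside its range is refused whole. The fingers move at their own pace and stop on an object; "grip_force" is the grip in N (left out, the last holds). Time passes only in rows, so rows that repeat a pose let the fingers close. It gives the time, the measured TCP pose, the force and the opening at its end, in the units of the state.
- manip.get_state(): the state, without advancing time (a new reading comes with each control period).
- manip.camera(name): name is "scene" or "top" or "wrist"; returns the picture (480x640x3 uint8, blue, green, red); there is no depth.
- manip.get_calibration(name): a dict with "intrinsics" (3x3 intrinsics, pixels), "dist" ([k1, k2, p1, p2, k3] as OpenCV has them; the pictures are not rectified), "rvec" (rotation vector, rad) and "tvec" (3), from world to camera coordinates, as OpenCV has them; the wrist camera has in their place "hand_eye" (4x4, takes a point from camera to tool coordinates, whose origin is the TCP and whose axes are the tool frame's). Camera axes: x right, y down, z forward; pixel columns grow to the right and rows downward; lengths in m; the calibration is good to about 2 mm. A picture is of the moment at which its call begins: read the wrist's pose just before it. get_calibration takes no time and is no camera call.
- manip.close_job(): hands the job in, once; it reports no verdict.
The state is a dict: "time": time; "q": joint angles; "joint_vel": joint speeds; "joint_torque": joint torques, N m; "ee_pos": TCP position; "orientation": TCP orientation; "ft_force": force on the tool from outside, world axes, zero at the start; "moment": the same for the moment, N m; "finger_gap": finger opening in m.
Only numpy, scipy, OpenCV 4.12 (cv2) and the standard library are available. Lean on these libraries where they do the work, as an engineer would, in place of code of your own. Each camera call takes 0.05 s, during which the arm holds its last target. There are 200 camera calls.

## Working session

There is one attempt and no reset: what is moved stays moved. The work goes in short steps, Python scripts to look and compute and a tool call to move; the robot and the scene stay as the last step left them, time stands still between calls to the robot, and variables do not carry over. Pictures are saved under pics/ and viewed, about 8 in all and at most 12, crops included, and the job is handed in when it is done.

Besides the shell and the picture viewer there is one more tool, called after "Emit:" by a JSON object that holds its "fn" and its "kwargs", one argument or row to a line. play_rows: Moves the arm, as the interface text tells. Its arguments: {"type":"object","properties":{"targets":{"type":"array","items":{"type":"array","items":{"type":"array","items":{"type":"number"}}}},"grip_force":{"type":"number"}},"required":["targets"]}

```bash
mkdir -p pics; ls
cat > h.py <<'E'
from bench import manip
import cv2, numpy as np
from scipy.spatial.transform import Rotation as R
def snap(n,f):
    s=manip.get_state(); im=manip.camera(n); cv2.imwrite('pics/'+f,im); return s,im
def cam(n,s=None):
    c=manip.get_calibration(n);K=np.array(c['intrinsics']);d=np.array(c['dist'])
    if n=='wrist':
        T=np.eye(4);T[:3,:3]=R.from_rotvec(s['orientation']).as_matrix();T[:3,3]=s['ee_pos']
        W=np.linalg.inv(T@np.array(c['hand_eye']));return K,d,W[:3,:3],W[:3,3]
    return K,d,cv2.Rodrigues(np.array(c['rvec'],float))[0],np.array(c['tvec'],float).ravel()
def px2w(n,uv,z,s=None):
    K,d,Rm,t=cam(n,s);p=cv2.undistortPoints(np.array(uv,float).reshape(-1,1,2),K,d).reshape(-1,2)
    C=-Rm.T@t;out=[]
    zs=np.broadcast_to(z,(len(p),))
    for q,zz in zip(p,zs):
        r=Rm.T@np.array([q[0],q[1],1]);out.append(C+r*(zz-C[2])/r[2])
    return np.array(out)
def w2px(n,P,s=None):
    K,d,Rm,t=cam(n,s);return cv2.projectPoints(np.array(P,float).reshape(-1,1,3),cv2.Rodrigues(Rm)[0],t,K,d)[0].reshape(-1,2)
def delta(pos,yaw,s=None):
    """tool-frame mm shift & rotvec to reach pos with tool down and jaw x axis at yaw"""
    s=s or manip.get_state();M=R.from_rotvec(s['orientation'])
    x=np.array([np.cos(yaw),np.sin(yaw),0]);z=np.array([0,0,-1.]);T=R.from_matrix(np.c_[x,np.cross(z,x),z])
    return np.round(M.inv().apply(np.array(pos)-s['ee_pos'])*1000,1),np.round((M.inv()*T).as_rotvec(),3)
E
python3 - <<'E'
from h import *
np.set_printoptions(precision=4,suppress=True)
s,_=snap('top','top0.png');snap('scene','scene0.png')
print(s,manip.hold_point_z)
for n in('top','scene'):
    K,d,Rm,t=cam(n);print(n,-Rm.T@t,Rm[2])
E
```

```text
pics
{'time': 0.0, 'q': array([ 1.2688,  0.522 , -0.0363,  1.6   ,  0.0212,  1.0211, -0.1128]), 'joint_vel': array([-0.0006, -0.0015,  0.    ,  0.0006,  0.0023, -0.0002,  0.0013]), 'joint_torque': array([  0.0001, -92.7131,   1.9799, -36.9933,   0.0179,   0.0082,
         0.0001]), 'ee_pos': array([ 0.1435, -0.608 ,  0.2307]), 'orientation': array([-2.4629,  1.9493,  0.0015]), 'ft_force': array([-0.4046,  0.1861, -0.6472]), 'moment': array([-0.0781,  0.0645, -0.0184]), 'finger_gap': 0.08539429355401143} 0.0187
top [0.4453 0.0237 1.2066] [ 0.0915  0.0238 -0.9955]
scene [1.2016 0.3995 0.6918] [-0.6978 -0.3964 -0.5965]
```

View pics/top0.png

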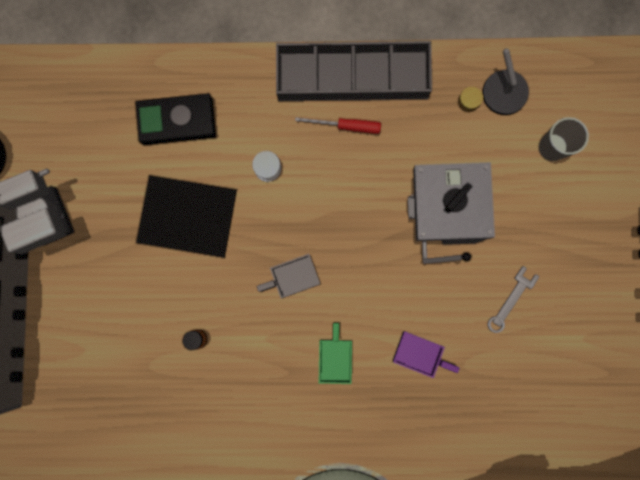

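View pics/scene0.png

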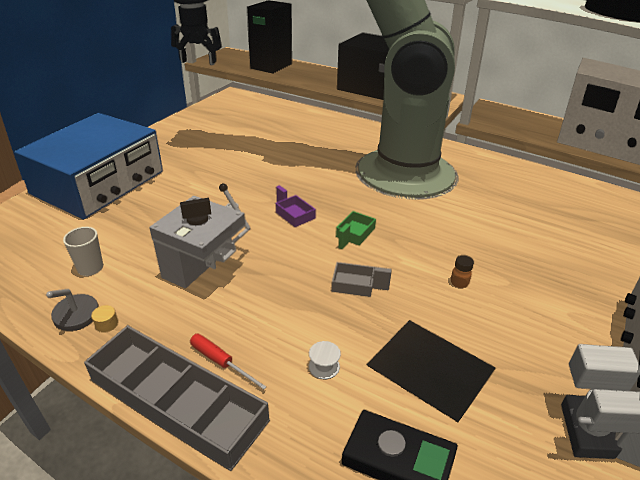

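The top view shows the dispenser's head around (454,203), with its front facing left, the window at (453,178) and the lever ball at (467,257). The grey tray is at (296,277) with its handle at (266,287), the mat at (187,216), the spool at (266,166) and the jar at (194,340).

Run:
```python
from h import *
im=cv2.imread('pics/top0.png')
a=cv2.resize(im[150:280,395:505],None,fx=4,fy=4,interpolation=cv2.INTER_CUBIC)[:480]
b=cv2.resize(im[245:308,250:330],None,fx=5,fy=5,interpolation=cv2.INTER_CUBIC)
c=np.zeros((520,800,3),np.uint8);a=cv2.resize(im[150:280,400:500],None,fx=4,fy=4,interpolation=cv2.INTER_CUBIC)
c[:520,:400]=a;c[:315,400:800]=b;cv2.imwrite('pics/crop0.png',c)
np.set_printoptions(precision=4,suppress=True)
print('head',px2w('top',[(414,165),(491,163),(494,240),(415,243)],.131))
print('mat',px2w('top',[(148,176),(237,187),(227,256),(137,242)],.003))
print('spool,jar',px2w('top',[(266,166),(194,340)],[.038,.06]))
print('ball',px2w('top',[(467,257)],.149))
```

```text
head [[ 0.6883 -0.1318  0.131 ]
 [ 0.6902 -0.266   0.131 ]
 [ 0.5545 -0.2672  0.131 ]
 [ 0.5502 -0.131   0.131 ]]
mat [[0.7001 0.3768 0.003 ]
 [0.6766 0.1995 0.003 ]
 [0.5397 0.2184 0.003 ]
 [0.5685 0.396  0.003 ]]
spool,jar [[0.7104 0.1387 0.038 ]
 [0.3802 0.2688 0.06  ]]
ball [[ 0.5239 -0.216   0.149 ]]
```

View pics/crop0.png

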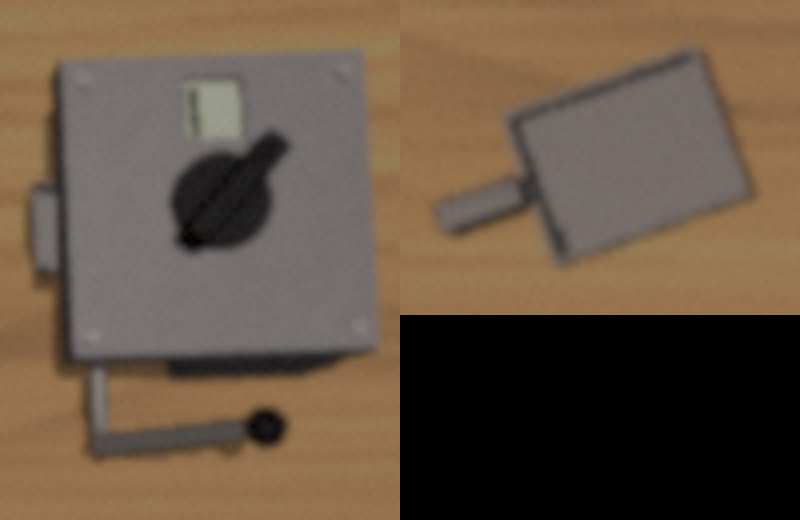

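The crop shows sharp head and tray corners. The knob bar lies diagonally, from (183,242) to (285,145), and its longer visible end is at upper right. The window shows the edge of a numeral.

```bash
cat >> h.py <<'E'
def fit(local,world):
    """2D rigid fit -> origin, yaw, residual"""
    A=np.array(local,float);B=np.array(world)[:,:2];a=A-A.mean(0);b=B-B.mean(0)
    th=np.arctan2((a[:,0]*b[:,1]-a[:,1]*b[:,0]).sum(),(a*b).sum());Rm=np.array([[np.cos(th),-np.sin(th)],[np.sin(th),np.cos(th)]])
    return B.mean(0)-Rm@A.mean(0),th,np.abs(b-a@Rm.T).max()
E
python3 - <<'E'
from h import *
np.set_printoptions(precision=4,suppress=True)
h=px2w('top',[(415,165.5),(490.3,162.5),(494.5,236.2),(418.3,239.3)],.131)
D=fit([(.066,.066),(.066,-.066),(-.066,-.066),(-.066,.066)],h);print('disp',D)
t=px2w('top',[(271.6,268.4),(310,255),(320.4,284),(282,297.6)],.028)
T=fit([(.031,.04),(.031,-.04),(-.031,-.04),(-.031,.04)],t);print('tray',T)
hd=px2w('top',[(257,286.6),(274,280.6),(275.5,285.6),(260,292)],.05);print('handle',hd.mean(0))
m=px2w('top',[(148,176),(237,187),(227,256),(137,242)],.003)
print('mat',fit([(.07,.09),(.07,-.09),(-.07,-.09),(-.07,.09)],m))
def rot(th): return np.array([[np.cos(th),-np.sin(th)],[np.sin(th),np.cos(th)]])
f=lambda p:D[0]+rot(D[1])@np.array(p)
print('trayplace',f((0,.07)),'handle goal',f((0,.127)),'ball',f((-.1,-.011)),'ballend',f((-.1,.101)))
k=px2w('top',[(400+285/4,150+145/4),(400+183/4,150+242/4)],.175);print('knob',k,k.mean(0),np.arctan2(*(k[0]-k[1])[[1,0]]))
hp=T[0]+rot(T[1])@np.array((0,.057));print('tray handle',hp)
for n in range(2): print(delta((*hp,.13),T[1]+n*np.pi))
E
```

```text
disp (array([ 0.6241, -0.2009]), np.float64(0.028348661957974083), np.float64(0.001146995785696589))
tray (array([0.4981, 0.0818]), np.float64(0.3356206936299258), np.float64(0.001972506083506069))
handle [0.4787 0.1358 0.05  ]
mat (array([0.6212, 0.2977]), np.float64(-0.1442730227223618), np.float64(0.003598530565326559))
trayplace [ 0.6221 -0.1309] handle goal [ 0.6205 -0.0739] ball [ 0.5244 -0.2147] ballend [ 0.5213 -0.1027]
knob [[ 0.641  -0.2203  0.175 ]
 [ 0.6003 -0.1769  0.175 ]] [ 0.6207 -0.1986  0.175 ] -0.8174119002555112
tray handle [0.4793 0.1356]
(array([-646.5, -497.7,  101.4]), array([-0.001,  0.001, -1.675]))
(array([-646.5, -497.7,  101.4]), array([0.001, 0.001, 1.467]))
```

Emit:
{"fn": "play_rows", "kwargs": {
  "targets": [
    [[-265,-347,0,0,0,-0.75,60],[-265,-347,0,0,0,-0.75,60],[-265,-347,0,0,0,-0.75,60],[-265,-347,0,0,0,-0.75,60],[-265,-347,0,0,0,-0.75,60],[-265,-347,0,0,0,-0.75,60],[-265,-347,0,0,0,-0.75,60],[-265,-347,0,0,0,-0.75,60],[-265,-347,0,0,0,-0.75,60],[-646.5,-497.7,80,0,0,-1.675,60],[-646.5,-497.7,80,0,0,-1.675,60],[-646.5,-497.7,80,0,0,-1.675,60],[-646.5,-497.7,80,0,0,-1.675,60],[-646.5,-497.7,80,0,0,-1.675,60],[-646.5,-497.7,80,0,0,-1.675,60],[-646.5,-497.7,80,0,0,-1.675,60],[-646.5,-497.7,80,0,0,-1.675,60],[-646.5,-497.7,80,0,0,-1.675,60],[-646.5,-497.7,80,0,0,-1.675,60],[-646.5,-497.7,80,0,0,-1.675,60]]
  ]
}}

```text
time: 2.1
ee_pos: [0.4792, 0.135, 0.151]
orientation: [3.097, 0.526, -0.001]
ft_force: [1.0, -0.7, -0.2]
finger_gap: 0.0599
```

Run:
```python
from h import *
s,im=snap('wrist','w1.png')
c,y=np.array([.4793,.1356]),.3356
ux=np.array([np.cos(y),np.sin(y)]);uy=np.array([-ux[1],ux[0]])
P=[(*(c+a*ux+b*uy),.05) for a,b in((.006,.017),(.006,-.017),(-.006,-.017),(-.006,.017))]
p=w2px('wrist',P,s);cv2.polylines(im,[p.round().astype(int)],True,(0,0,255),1);cv2.imwrite('pics/w1o.png',im)
print(p,delta((*c,.014),y))
```

```text
[[334.56348591 212.66700331]
 [334.07543637 262.16301073]
 [316.24988633 262.11184901]
 [316.06533075 212.61627799]] (array([  0.5,  -1.3, 137.2]), array([ 0.   ,  0.001, -0.   ]))
```

View pics/w1o.png

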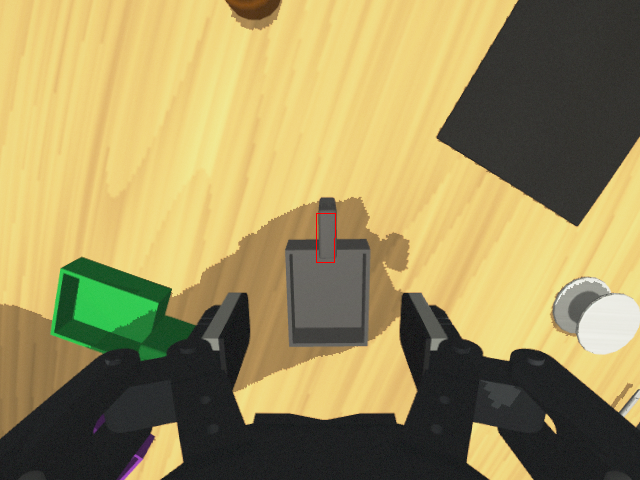

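The overlay of the expected handle matches the fin at (326,235) to about 1 mm. Descending to grip it.

Emit:
{"fn": "play_rows", "kwargs": {
  "targets": [
    [[0.5,-1.3,45,0,0,0,60],[0.5,-1.3,90,0,0,0,60],[0.5,-1.3,120,0,0,0,60],[0.5,-1.3,136,0,0,0,60],[0.5,-1.3,136,0,0,0,60],[0.5,-1.3,136,0,0,0,0],[0.5,-1.3,136,0,0,0,0],[0.5,-1.3,136,0,0,0,0],[0.5,-1.3,136,0,0,0,0],[0.5,-1.3,136,0,0,0,0],[0.5,-1.3,136,0,0,0,0],[0.5,-1.3,126,0,0,0,0],[0.5,-1.3,116,0,0,0,0],[0.5,-1.3,106,0,0,0,0],[0.5,-1.3,106,0,0,0,0]]
  ],
  "grip_force": 60
}}

```text
time: 3.65
ee_pos: [0.4803, 0.1367, 0.0469]
orientation: [-3.097, -0.525, -0.004]
ft_force: [0.4, -0.2, -0.6]
finger_gap: 0.011
```

Run:
```python
from h import *
D=np.array([.6241,-.2009]);y=.0283
f=lambda p:D+np.array([[np.cos(y),-np.sin(y)],[np.sin(y),np.cos(y)]])@np.array(p)
s=manip.get_state();print(s['ee_pos'],s['finger_gap'])
for p,z in(((0,.127+.16),.03),((0,.127),.03)): print(f(p),delta((*f(p),z),y))
print(manip.get_calibration('wrist')['hand_eye'])
```

```text
[0.48030004 0.1367451  0.04692866] 0.011047179507263803
[0.61597898 0.08598508] (array([111.4,  92.6,  17.2]), array([-0.   , -0.002,  0.307]))
[ 0.62050638 -0.07395085] (array([ 63. , 245.1,  17.1]), array([-0.   , -0.002,  0.307]))
[[ 9.99998224e-01  1.72858328e-03 -7.51640422e-04  2.94086706e-05]
 [-1.45275839e-03  9.60873072e-01  2.76985250e-01 -6.99481001e-02]
 [ 1.20102311e-03 -2.76983666e-01  9.60873876e-01 -1.43072864e-01]
 [ 0.00000000e+00  0.00000000e+00  0.00000000e+00  1.00000000e+00]]
```

Emit:
{"fn": "play_rows", "kwargs": {
  "targets": [
    [[37,31,10,0,0,0.1,0],[74,62,18,0,0,0.2,0],[111.4,92.6,26,0,0,0.307,0],[111.4,92.6,26,0,0,0.307,0],[99,131,26,0,0,0.307,0],[87,169,26,0,0,0.307,0],[75,207,26,0,0,0.307,0],[67,232,26,0,0,0.307,0],[63,245,26,0,0,0.307,0],[63,245,26,0,0,0.307,0],[63,245,29,0,0,0.307,0],[63,245,31,0,0,0.307,0],[63,245,31,0,0,0.307,0]]
  ]
}}

```text
time: 4.95
ee_pos: [0.6201, -0.0722, 0.0163]
orientation: [3.14, 0.049, 0.001]
ft_force: [-13.0, -3.6, 39.6]
finger_gap: 0.0115
```

Run:
```python
from h import *
s=manip.get_state();print(s['ee_pos'],s['ft_force'],delta((.6205,-.0740,.015),.0283))
```

```text
[ 0.6200967  -0.07221963  0.01632225] [-13.00193547  -3.61752548  39.59892138] (array([0.3, 1.8, 1.3]), array([ 0.001, -0.001,  0.003]))
```

Emit:
{"fn": "play_rows", "kwargs": {
  "targets": [
    [[0,0,0,0,0,0,40],[0,0,0,0,0,0,40],[0,0,0,0,0,0,40],[0,0,0,0,0,0,40],[0,-8,-35,0,0,0,40],[0,-20,-75,0,0,0,40],[0,-20,-125,0,0,0,40],[0,-20,-175,0,0,0,60],[0,0,-215,0,0,0,60],[15,50,-225,0,0,0,60],[20,80,-230,0,0,0,60],[20,80,-230,0,0,0,60],[20,80,-230,0,0,0,60]]
  ]
}}

```text
time: 6.25
ee_pos: [0.6419, -0.1536, 0.2439]
orientation: [-3.141, -0.044, 0.001]
ft_force: [0.7, 0.6, -0.3]
finger_gap: 0.0602
```

Run:
```python
from h import *
s,im=snap('wrist','w2.png');print(s['time'],s['ee_pos'],s['ft_force'],s['finger_gap'])
D=np.array([.6241,-.2009]);y=.0283
f=lambda p:D+np.array([[np.cos(y),-np.sin(y)],[np.sin(y),np.cos(y)]])@np.array(p)
P=[(*f(p),.131) for p in((.055,.012),(.055,-.012),(.029,-.012),(.029,.012))]
cv2.polylines(im,[w2px('wrist',P,s).round().astype(int)],True,(0,0,255),1);cv2.imwrite('pics/w2o.png',im)
```

```text
6.25 [ 0.64194252 -0.15361893  0.24392194] [ 0.73283968  0.60554878 -0.32141101] 0.06018272859411871
```

View pics/w2o.png

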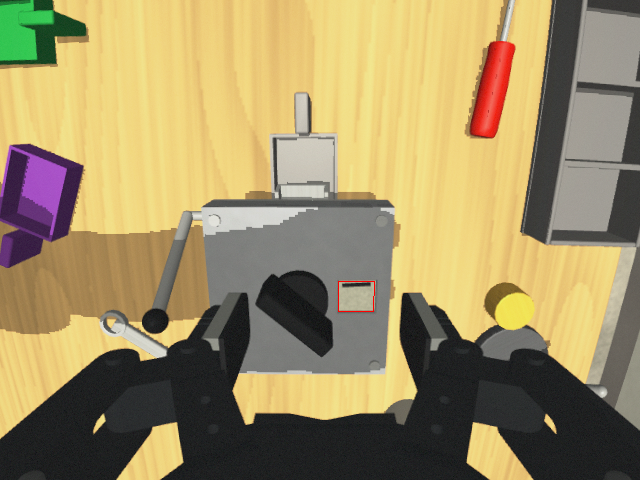

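The window overlay fits. The tray stands straight under the front. The window shows only a dark stroke at its upper (+y) edge, around (355,285), so I'm zooming in on it and measuring the bar.

Run:
```python
from h import *
im=cv2.imread('pics/w2.png')
a=cv2.resize(im[262:362,250:390],None,fx=5,fy=5,interpolation=cv2.INTER_CUBIC)
cv2.imwrite('pics/w2c.png',a)
```

```text
(no output)
```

View pics/w2c.png

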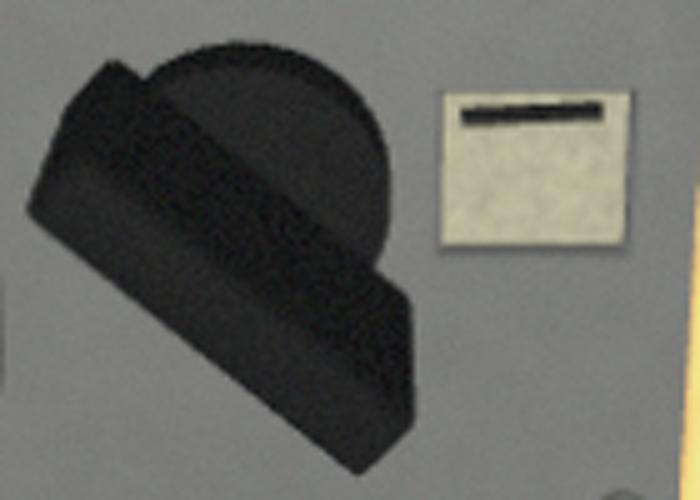

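The stroke along x, on the +y side of the window, is a lone "1" near the centre, so 4 sits at the bar's upper-left end (about +135°). Next I'm quantifying that.

Run:
```python
from h import *
np.set_printoptions(precision=4,suppress=True)
s=manip.get_state();D=np.array([.6241,-.2009]);y=.0283
g=lambda P:(P[:,:2]-D)@np.array([[np.cos(y),-np.sin(y)],[np.sin(y),np.cos(y)]])
k=g(px2w('wrist',[(256,304),(321.6,356.4),(332.8,347)],.175,s));print('knob edge',k*1e3,np.degrees(np.arctan2(*(k[0]-k[1])[::-1])), 'thick',np.linalg.norm(k[1]-k[2]))
for z in(.12,.128):
  m=g(px2w('wrist',[(342,285.4),(370.4,283.6)],z,s));print('stroke',m*1e3,np.degrees(np.arctan2(*(m[1]-m[0])[::-1])))
```

```text
knob edge [[-22.3005  15.7094]
 [ 17.5296 -20.6572]
 [ 24.5734 -13.7885]] 137.60260251645516 thick 0.00983835148835057
stroke [[32.3572  4.9141]
 [53.6399  6.4069]] 4.012397654091238
stroke [[31.9656  8.2939]
 [52.6107  9.7421]] 4.012397654091273
```

Run:
```python
from h import *
print(delta((.6239,-.2011,.142),.0283+np.radians(48)))
```

```text
(array([-19.4,  48.1, 101.9]), array([-0.001,  0.   , -0.837]))
```

Emit:
{"fn": "play_rows", "kwargs": {
  "targets": [
    [[-19.4,48.1,0,0,0,-0.15,45],[-19.4,48.1,0,0,0,-0.3,45],[-19.4,48.1,0,0,0,-0.45,45],[-19.4,48.1,0,0,0,-0.6,45],[-19.4,48.1,20,0,0,-0.75,45],[-19.4,48.1,40,0,0,-0.837,45],[-19.4,48.1,75,0,0,-0.837,45],[-19.4,48.1,102,0,0,-0.837,45],[-19.4,48.1,102,0,0,-0.837,45],[-19.4,48.1,102,0,0,-0.837,0],[-19.4,48.1,102,0,0,-0.837,0],[-19.4,48.1,102,0,0,-0.837,0],[-19.4,48.1,102,0,0,-0.837,0],[-19.4,48.1,102,0,0,-0.837,0],[-19.4,48.1,102,0,0,-0.837,0]]
  ],
  "grip_force": 30
}}

```text
time: 7.8
ee_pos: [0.6253, -0.2012, 0.1442]
orientation: [2.85, 1.318, 0.004]
ft_force: [1.3, 5.2, 8.3]
finger_gap: 0.0111
```

Run:
```python
from h import *
s=manip.get_state();print(s['q'],s['ee_pos'],s['ft_force'],s['moment'],s['finger_gap'],delta((.6239,-.2011,.142),.0283-np.pi/2))
```

```text
[ 0.64268898  0.74822895 -0.67792168  1.56286566  0.52531671  1.01612621
  0.68117595] [ 0.62529076 -0.20117102  0.14417826] [1.34073766 5.22741145 8.30013852] [ 0.78178949 -0.2496087  -0.04355348] 0.011060616809022946 (array([-0.9, -1.1,  2.2]), array([-1.000e-03, -4.000e-03,  2.409e+00]))
```

Emit:
{"fn": "play_rows", "kwargs": {
  "targets": [
    [[0,0,0,0,0,0.14,0],[0,0,0,0,0,0.28,0],[0,0,0,0,0,0.42,0],[0,0,0,0,0,0.56,0],[0,0,0,0,0,0.7,0],[0,0,0,0,0,0.84,0],[0,0,0,0,0,0.98,0],[0,0,0,0,0,1.12,0],[0,0,0,0,0,1.26,0],[0,0,0,0,0,1.4,0],[0,0,0,0,0,1.54,0],[0,0,0,0,0,1.68,0],[0,0,0,0,0,1.82,0],[0,0,0,0,0,1.96,0],[0,0,0,0,0,2.1,0],[0,0,0,0,0,2.24,0],[0,0,0,0,0,2.35,0],[0,0,0,0,0,2.41,0],[0,0,0,0,0,2.41,0],[0,0,0,0,0,2.41,0]]
  ]
}}

```text
time: 9.8
ee_pos: [0.6238, -0.2006, 0.1441]
orientation: [-2.251, 2.19, 0.002]
ft_force: [-10.6, 8.2, 18.7]
finger_gap: 0.0116
```

Run:
```python
from h import *
s=manip.get_state();print(s['q'],s['ee_pos'],s['ft_force'],s['moment'],s['finger_gap'],delta((.6239,-.2011,.142),.0283-np.pi/2))
```

```text
[ 0.2764145   0.66408943 -0.08539961  1.58638971  0.06585408  0.89434797
 -1.37556221] [ 0.62384553 -0.20059595  0.14411421] [-10.58065588   8.16384003  18.6608084 ] [ 1.68129205  2.37959824 -0.0547048 ] 0.01162670719568867 (array([ 0.5, -0. ,  2.1]), array([ 0.   ,  0.001, -0.001]))
```

Emit:
{"fn": "play_rows", "kwargs": {
  "targets": [
    [[0,0,0,0,0,0,40],[0,0,0,0,0,0,40],[0,0,0,0,0,0,40],[0,0,0,0,0,0,40],[0,0,-30,0,0,0,40],[0,0,-70,0,0,0,40],[0,0,-105,0,0,0,40],[0,0,-105,0,0,0,40],[0,0,-105,0,0,0,40]]
  ]
}}

```text
time: 10.7
ee_pos: [0.6242, -0.202, 0.2479]
orientation: [-2.25, 2.191, -0.002]
ft_force: [-0.5, 0.6, 0.1]
finger_gap: 0.0402
```

Run:
```python
from h import *
s,im=snap('wrist','w3.png');print(s['time'],s['ee_pos'])
_,sc=snap('scene','s3.png')
D=np.array([.6241,-.2009]);y=.0283
f=lambda p:D+np.array([[np.cos(y),-np.sin(y)],[np.sin(y),np.cos(y)]])@np.array(p)
P=[(*f(p),.131) for p in((.055,.012),(.055,-.012),(.029,-.012),(.029,.012))]
u=w2px('wrist',P,s);print(u)
c=u.mean(0).astype(int)
a=cv2.resize(im[max(c[1]-70,0):c[1]+80,c[0]-70:c[0]+70],(560,600),interpolation=cv2.INTER_CUBIC)
b=cv2.resize(sc[180:300,150:300],None,fx=1.6,fy=1.6)
o=np.zeros((600,800,3),np.uint8);o[:,:560]=a;o[:192,560:]=b;cv2.imwrite('pics/c3.png',o);print(c)
```

```text
10.7 [ 0.62423317 -0.20203496  0.24788913]
[[303.72964893 153.1358562 ]
 [339.85348568 153.11872153]
 [339.47586341 191.93189665]
 [304.25092873 191.94690288]]
[321 172]
```

View pics/c3.png

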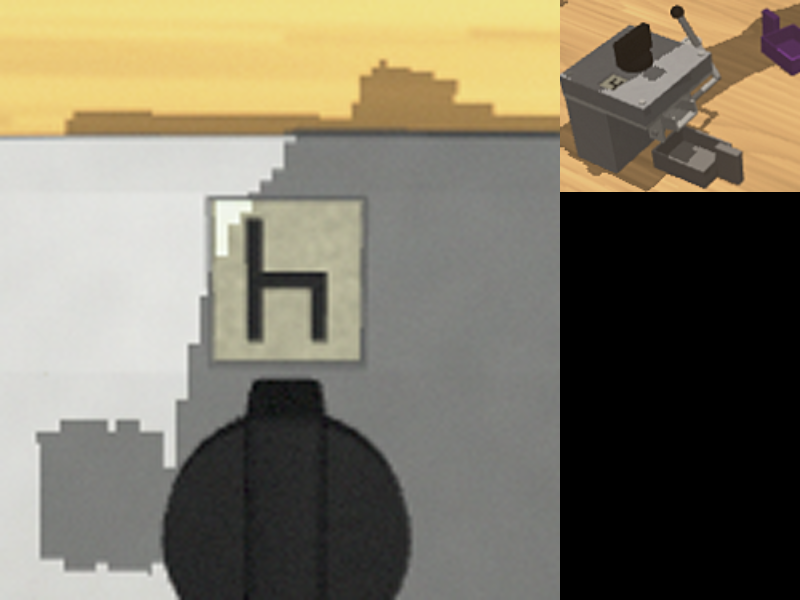

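The 4 is centred in the window, at (286,280) in the crop for both, and the knob is released. Next is the lever.

Run:
```python
from h import *
D=np.array([.6241,-.2009]);y=.0283
f=lambda p:D+np.array([[np.cos(y),-np.sin(y)],[np.sin(y),np.cos(y)]])@np.array(p)
for p,z in(((-.1,-.048),.13),((-.1,.078),.13)): print(delta((*f(p),z),y))
```

```text
(array([ 47.3,  99.3, 116.5]), array([ 1.000e-03,  1.000e-03, -1.572e+00]))
(array([-78.7,  99.5, 116.5]), array([ 1.000e-03,  1.000e-03, -1.572e+00]))
```

Emit:
{"fn": "play_rows", "kwargs": {
  "targets": [
    [[25,45,0,0,0,-0.15,0],[47,80,0,0,0,-0.3,0],[47.3,99.3,0,0,0,-0.45,0],[47.3,99.3,0,0,0,-0.6,0],[47.3,99.3,0,0,0,-0.75,0],[47.3,99.3,0,0,0,-0.9,0],[47.3,99.3,0,0,0,-1.05,0],[47.3,99.3,0,0,0,-1.2,0],[47.3,99.3,0,0,0,-1.35,0],[47.3,99.3,20,0,0,-1.5,0],[47.3,99.3,50,0,0,-1.572,0],[47.3,99.3,90,0,0,-1.572,0],[47.3,99.3,116,0,0,-1.572,0],[47.3,99.3,116,0,0,-1.572,0],[47.3,99.3,116,0,0,-1.572,0]]
  ]
}}

```text
time: 12.3
ee_pos: [0.526, -0.2516, 0.1313]
orientation: [-3.14, -0.044, 0.001]
ft_force: [-0.1, -0.8, 1.0]
finger_gap: 0.0004
```

Emit:
{"fn": "play_rows", "kwargs": {
  "targets": [
    [[0,-10,0,0,0,0,0],[0,-20,0,0,0,0,0],[0,-30,0,0,0,0,0],[0,-40,0,0,0,0,0],[0,-50,0,0,0,0,0],[0,-60,0,0,0,0,0],[0,-70,0,0,0,0,0],[0,-80,0,0,0,0,0],[0,-90,0,0,0,0,0],[0,-100,0,0,0,0,0],[0,-108,0,0,0,0,0],[0,-114,0,0,0,0,0],[0,-118,0,0,0,0,0],[0,-122,0,0,0,0,0],[0,-122,0,0,0,0,0]]
  ]
}}

```text
time: 13.8
ee_pos: [0.5227, -0.1295, 0.1313]
orientation: [-3.141, -0.044, -0.0]
ft_force: [0.0, -0.5, -0.6]
finger_gap: -0.0002
```

Run:
```python
from h import *
s,im=snap('wrist','w4.png');print(s['time'],s['ee_pos'],s['ft_force'])
_,sc=snap('scene','s4.png')
o=np.zeros((600,800,3),np.uint8);o[:300,:400]=cv2.resize(im,(400,300))
o[300:,:400]=cv2.resize(sc[150:300,120:320],(400,300),interpolation=cv2.INTER_CUBIC)
_,t=snap('top','t4.png');o[:520,400:]=cv2.resize(t[150:280,380:480],(400,520),interpolation=cv2.INTER_CUBIC)
cv2.imwrite('pics/c4.png',o)
```

```text
13.8 [ 0.52267803 -0.12945343  0.13132805] [ 0.02608958 -0.49783884 -0.59651789]
```

View pics/c4.png

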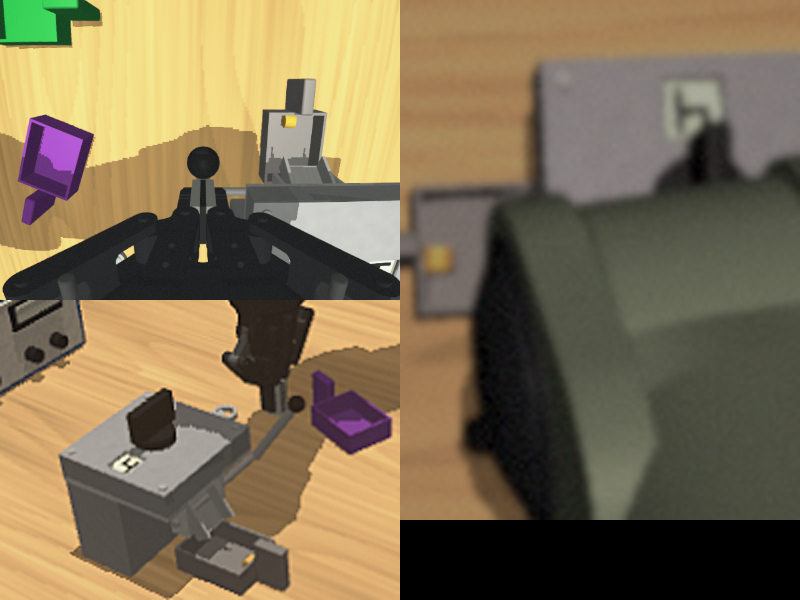

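The spacer lies in the tray near its handle end. The fingers feel no stop yet, so I'm pushing the lever a little further.

Emit:
{"fn": "play_rows", "kwargs": {
  "targets": [
    [[0,-3,0,0,0,0,0],[0,-6,0,0,0,0,0],[0,-6,0,0,0,0,0]]
  ]
}}

```text
time: 14.25
ee_pos: [0.5224, -0.1267, 0.1315]
orientation: [3.138, 0.04, 0.0]
ft_force: [0.6, -17.4, 1.0]
finger_gap: -0.0002
```

Run:
```python
from h import *
s,im=snap('wrist','w5.png');print(s['ee_pos'],s['ft_force'])
D=np.array([.6241,-.2009]);y=.0283
f=lambda p:D+np.array([[np.cos(y),-np.sin(y)],[np.sin(y),np.cos(y)]])@np.array(p)
for a in(.8,1.,1.1,1.2):
    th=-.5947+a  # from vertical towards +y
    print(a,w2px('wrist',[(*f((-.1,.045+.1*np.sin(th))),.066+.1*np.cos(th))],s))
g=(im.max(2)<45).astype(np.uint8);g[330:]=0
n,l,st,c=cv2.connectedComponentsWithStats(g);print([(st[i].tolist(),c[i].round(1).tolist()) for i in range(1,n) if st[i][4]>200])
m=g[150:300,250:400]*255
print(cv2.HoughCircles(cv2.GaussianBlur(im[180:330,250:400],(5,5),1).max(2),cv2.HOUGH_GRADIENT,1,50,param1=80,param2=12,minRadius=15,maxRadius=40))
```

```text
[ 0.52243432 -0.12669003  0.13149263] [  0.59920881 -17.35706033   1.04379406]
0.8 [[322.70096744 380.18898733]]
1.0 [[322.65209905 321.70932067]]
1.1 [[322.65545102 292.00858481]]
1.2 [[322.67668636 263.38118603]]
[([300, 240, 51, 90, 2294], [324.9, 271.0]), ([285, 313, 20, 17, 283], [294.5, 321.4]), ([345, 313, 20, 17, 286], [354.2, 321.3])]
[[[74.5 83.5 25.7]]]
```

The ball at (324.5, 263.5) matches pan = 1.2, the stop. Backing off and going above the tray handle.

Emit:
{"fn": "play_rows", "kwargs": {
  "targets": [
    [[0,20,0,0,0,0,0],[0,30,-40,0,0,0,0],[0,30,-80,0,0,0,10],[0,30,-110,0,0,0,40],[30,0,-110,0,0,0,40],[70,-30,-110,0,0,0,40],[97,-50,-110,0,0,0,40],[97,-50,-110,0,0,0,40],[97,-50,-110,0,0,0,40]]
  ]
}}

```text
time: 15.2
ee_pos: [0.618, -0.0705, 0.2408]
orientation: [-3.141, -0.046, 0.001]
ft_force: [-0.7, -0.1, -0.1]
finger_gap: 0.0401
```

Run:
```python
from h import *
s,im=snap('wrist','w6.png');y=.0283
print(s['time'],s['ee_pos'],s['ft_force'],s['finger_gap'],delta((.6202,-.0724,.0155),y))
c=np.array([.6202,-.0724]);ux=np.array([np.cos(y),np.sin(y)]);uy=np.array([-ux[1],ux[0]])
P=[(*(c+a*ux+b*uy),.05) for a,b in((.006,.017),(.006,-.017),(-.006,-.017),(-.006,.017))]
cv2.polylines(im,[w2px('wrist',P,s).round().astype(int)],True,(0,0,255),1);cv2.imwrite('pics/w6o.png',im)
```

```text
15.2 [ 0.61802483 -0.07054452  0.24077803] [-0.65852916 -0.13588508 -0.13842023] 0.04009611535958109 (array([  2.7,   1. , 225.5]), array([ 0.   ,  0.001, -0.   ]))
```

View pics/w6o.png

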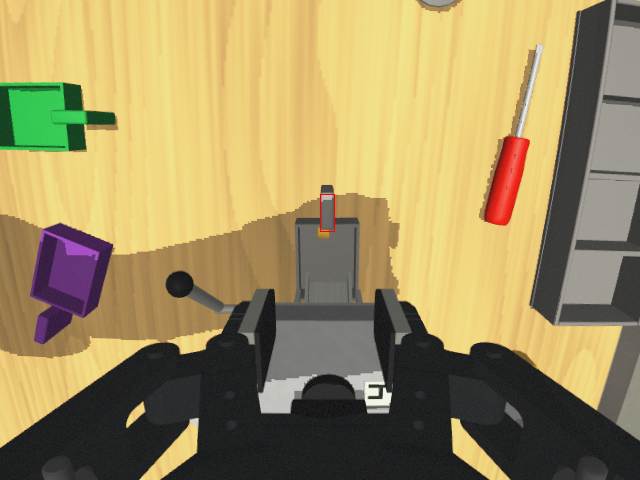

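The overlay sits on the handle at (328,213), and the spacer is visible at the tray's handle end at (323,234). Descending, gripping and drawing the tray straight out.

Emit:
{"fn": "play_rows", "kwargs": {
  "targets": [
    [[2.5,0,50,0,0,0,40],[2.5,0,100,0,0,0,40],[2.5,0,150,0,0,0,40],[2.5,0,195,0,0,0,40],[2.5,0,215,0,0,0,40],[2.5,0,225,0,0,0,40],[2.5,0,225,0,0,0,40],[2.5,0,225,0,0,0,0],[2.5,0,225,0,0,0,0],[2.5,0,225,0,0,0,0],[2.5,0,225,0,0,0,0],[2.5,0,225,0,0,0,0],[2.5,0,223,0,0,0,0],[2.5,0,222,0,0,0,0]]
  ],
  "grip_force": 60
}}

```text
time: 16.65
ee_pos: [0.6209, -0.0713, 0.0202]
orientation: [3.141, 0.044, 0.002]
ft_force: [0.7, -1.1, -1.0]
finger_gap: 0.0109
```

Emit:
{"fn": "play_rows", "kwargs": {
  "targets": [
    [[0,-8,0,0,0,0,0],[0,-20,0,0,0,0,0],[0,-35,0,0,0,0,0],[0,-50,0,0,0,0,0],[0,-65,0,0,0,0,0],[0,-80,0,0,0,0,0],[0,-92,0,0,0,0,0],[0,-100,-8,0,0,0,0],[0,-105,-20,0,0,0,0],[0,-105,-38,0,0,0,0],[0,-105,-56,0,0,0,0],[0,-105,-66,0,0,0,0],[0,-105,-70,0,0,0,0],[0,-105,-70,0,0,0,0]]
  ]
}}

```text
time: 18.05
ee_pos: [0.6178, 0.0335, 0.0898]
orientation: [3.141, 0.043, 0.001]
ft_force: [-0.2, -0.0, -1.9]
finger_gap: 0.0111
```

Run:
```python
from h import *
s=manip.get_state();print(s['time'],s['ee_pos'],s['ft_force'],s['finger_gap'])
M=np.array([.6212,.2977]);y=-.144
p=M+np.array([[np.cos(y),-np.sin(y)],[np.sin(y),np.cos(y)]])@np.array([0,.028])
print(p,np.hypot(*p),delta((*p,.0185),y))
```

```text
18.05 [0.61781217 0.03352429 0.08978548] [-0.17032508 -0.01756931 -1.88704209] 0.011143370914995286
[0.62521808 0.3254102 ] 0.7048329191199278 (array([  15.4, -291.6,   71.3]), array([ 0.   , -0.001,  0.171]))
```

Emit:
{"fn": "play_rows", "kwargs": {
  "targets": [
    [[1,-20,0,0,0,0.01,0],[3,-55,0,0,0,0.03,0],[5,-95,0,0,0,0.05,0],[7,-135,0,0,0,0.08,0],[9,-175,0,0,0,0.1,0],[11,-215,0,0,0,0.13,0],[13,-250,0,0,0,0.15,0],[14,-275,0,0,0,0.165,0],[15.4,-288,0,0,0,0.171,0],[15.4,-291.6,10,0,0,0.171,0],[15.4,-291.6,30,0,0,0.171,0],[15.4,-291.6,50,0,0,0.171,0],[15.4,-291.6,62,0,0,0.171,0],[15.4,-291.6,67,0,0,0.171,0],[15.4,-291.6,69,0,0,0.171,0],[15.4,-291.6,69.5,0,0,0.171,0],[15.4,-291.6,69.5,0,0,0.171,0]]
  ]
}}

```text
time: 19.75
ee_pos: [0.6256, 0.3246, 0.0211]
orientation: [3.133, -0.226, 0.001]
ft_force: [-3.3, -4.1, 10.4]
finger_gap: 0.0108
```

Contact is 10 N upward, so the tray is on the mat. Releasing and backing off.

Emit:
{"fn": "play_rows", "kwargs": {
  "targets": [
    [[0,0,0,0,0,0,40],[0,0,0,0,0,0,40],[0,0,0,0,0,0,40],[0,0,0,0,0,0,40],[0,0,-25,0,0,0,40],[0,0,-65,0,0,0,40],[0,0,-110,0,0,0,40],[0,0,-155,0,0,0,40],[0,0,-190,0,0,0,40],[0,40,-200,0,0,0,40],[0,40,-200,0,0,0,40],[0,40,-200,0,0,0,40]]
  ]
}}

```text
time: 20.95
ee_pos: [0.6195, 0.2852, 0.2203]
orientation: [-3.133, 0.227, -0.001]
ft_force: [-0.3, -0.1, 0.2]
finger_gap: 0.0398
```

Run:
```python
from h import *
s,im=snap('wrist','w7.png');_,t=snap('top','t7.png');print(s['time'],s['ee_pos'],s['ft_force'])
o=np.zeros((600,800,3),np.uint8);o[:300,:400]=cv2.resize(im,(400,300))
o[300:,:400]=cv2.resize(cv2.imread('pics/t7.png'),(400,300))
o[:520,400:]=cv2.resize(t[150:280,400:500],(400,520),interpolation=cv2.INTER_CUBIC);cv2.imwrite('pics/c7.png',o)
```

```text
20.95 [0.61949902 0.28516268 0.22032662] [-0.33440989 -0.05436614  0.20052663]
```

View pics/c7.png

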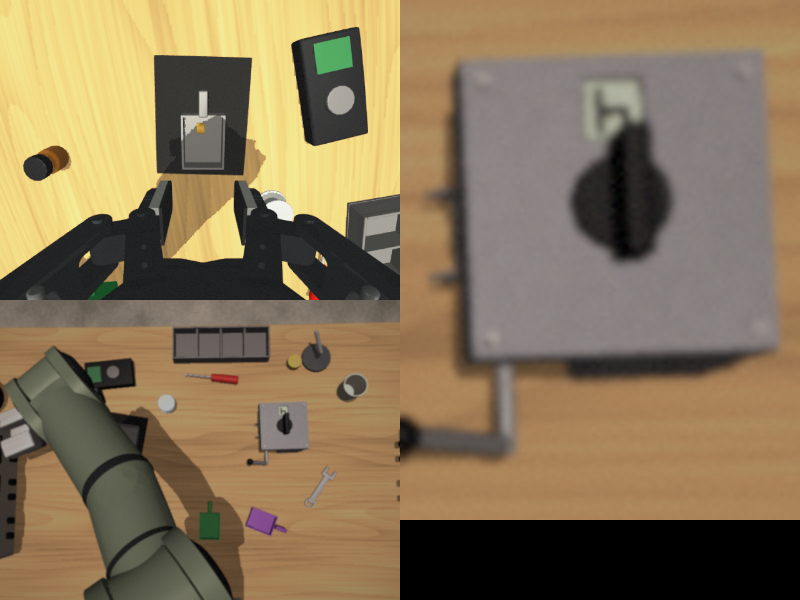

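The tray stands wholly on the mat, with the spacer at its handle end. The dial shows 4, and the spool and jar are where they were.

```bash
python3 -c "
from bench import manip
print(manip.close_job())"
```

```text
the job is handed in; nothing more can be done
None
```

The whole sequence is done and handed in at about 21 s on the robot's clock, against the 72 s limit. The hand-in reports no verdict, so what follows is from my own checks.

- **Tray under the dispenser:** I gripped the handle, slid the tray in and let it go. The next picture showed it standing straight under the front. It was set down with about 40 N of upward force on the tool, which I took to be the tray meeting the bench.
- **Dial:** I turned the knob about 138° clockwise and released it. The close-up showed the 4 centred in the window, and the last top picture still showed it there.
- **Spacer drop:** I did not see the spacer on the pan after the turn. I only saw it later, lying in the tray.
- **Lever:** The first push left the fingers with no force on them, so I pushed a few millimetres more. The ball's position then matched the 1.2 rad end stop, with 17 N on the fingers.
- **Final state:** The tray stands upright on the mat, handle over it, with the spacer inside, and the gripper is well clear with wrist force near zero. By eye the spool and jar have not moved.

No check failed at the end.

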